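Pop the touch-latch lid of the feed box and push it open

ROBOT

A 6-joint arm with a two-finger parallel gripper is mounted at the origin on the work surface. World frame = base frame: x ahead of the robot, y to its left, z up, the work surface at z = 0. Lengths are in m, angles in rad, forces in N, time in s.
With the tool pointing down it reaches from about 0.25 to 0.725 m from the base axis. Payload 9.7 kg.
Tool frame: the origin (TCP) lies at the very end of the fingers, on their centre line; the grasp point (between the pads) lies 19 mm behind it (grip_point_offset is the distance from the TCP to the grasp point, in m); z points along the fingers, y is the line along which they close (so a half turn about z gives the same grasp; the last joint's range is limited). The gripper opens to 85 mm and grips with 20 to 120 N. Pads are 22 mm wide; open, the fingers measure 114 mm over their backs; the gripper's body (76 mm by 85 mm) begins 54 mm behind the grasp point. The pads swing forward as they close: fully open they stand 13 mm farther back than shut.
Start: joints at [-1.325, 0.087, 0.176, 1.66, 0, 1.571], TCP at [0.134, -0.533, 0.231] pointing down, gripper open.
Joint ranges: [-3.13, 3.13], [-0.85, 1.81], [-1.15, 1.24], [-2.2, 2.28], [-1.44, 1.52], [-3.14, 3.14]. Speed limits (rad/s): [2.22, 2.22, 2.57, 3.14, 3.14, 3.14].

INTERFACE

Orientations are given as a rotation vector (axis times angle).
In Python, from bench import state, camera, finish_job, grip_point_offset gives the robot as it stands. The module is installed in compiled form; this text tells all that it offers.
- The arm moves only by the tool carry_out, never from a script. Its argument "commands" is a list of rows, each an object with "claw": the opening, from 0 (shut) to 1 (fully open); "translation": the shift along the tool's x, y, z in cm, a list of three; "rot": the turn, a rotation vector about the tool's x, y, z in degrees, a list of three. A call has 1 to 5 rows; each row is the pose to reach, as a shift and turn from the pose commanded when the call began, along the tool's axes at that moment; what a row does not reach only later rows make up. A row lasts 1/8 s, in which the tool goes at most 62.5 mm and 10.7 degrees, less where a joint would pass 70% of its speed; a pose out of reach is approached as far as the arm can. A call with a gripper value outside its range is refused whole. The fingers move at their own pace and stop on an object; "squeeze" is the grip in N (left out, the last holds). Time passes only in rows, so rows that repeat a pose let the fingers close. It gives the time, the measured TCP pose, the force, the opening and the grip force at its end, in the units of the state.
- state(): the state, without advancing time (a new reading comes with each control period).
- camera(name): name is "scene" or "top" or "wrist"; returns a dict with "image" (480x640x3 uint8, blue, green, red), "depth" (480x640 float32, m along the optical axis (not along the pixel's ray), 0 where there is no reading), "fovy" (degrees; the focal length in pixels is half the picture's height over the tangent of half this angle, whatever the lens; pixels are square), "cx", "cy" (the principal point, pixels), "R" (3x3) and "t" (3): a world point X has camera coordinates R X + t; the wrist camera has in their place "tool_from_camera" (4x4, takes a point from camera to tool coordinates, whose origin is the TCP and whose axes are the flange's). Camera axes: x right, y down, z forward; pixel columns grow to the right and rows downward; lengths in m; the calibration is good to about 2 mm. The wrist camera is an equidistant fisheye: a pixel r from the principal point sees the ray r / f radians off the axis. A picture is of the moment at which its call begins: read the wrist's pose just before it.
- finish_job(): hands the job in; it is judged then, once.
The state is a dict: "clock": time; "joints": joint angles; "dq": joint speeds; "effort": joint torques, N m; "position": TCP position; "ee_rot": TCP orientation; "force": force on the tool from outside, world axes, zero at the start; "wrist_torque": the same for the moment, N m; "opening": opening from 0.0 (shut) to 1.0 (fully open); "grasp_force": force on a finger pad.
Only numpy, scipy, OpenCV 4.12 (cv2) and the standard library are available. Lean on these libraries where they do the work, as an engineer would, in place of code of your own. Each camera call takes 0.05 s, during which the arm holds its last target. There are 200 camera calls.

TASK

Open the wide compartment of the feed box on the worktop using fingertips only: press down on the front edge of its flush touch-latch lid (the edge nearest the robot) until the catch lets go, take the finger away so that the lid springs ajar, then push the raised edge up and back from below until the lid stands open by itself, upright or leaning back. Grip nothing and press nothing hard, keep the narrow lid shut, leave everything else on the worktop where it is.

Things in the scene. Friction and masses are not known exactly. Their poses are not given: they have to be found in the camera images.
- feed_box: White feed box, fixed, 200 mm deep (its x), 273 mm wide (its y), 105 mm high, with two plain plywood lids flush in its top: a wide one to the left (+y), a narrow one to the right (-y). Origin: centre of its underside, z up; its front (-x) faces the robot, turned up to 0.4 rad. A fixed rail 15 mm deep runs along the front. Under each lid is an open compartment.
- wide_lid (a joint): Angle of the wide lid (150 mm front to back, 156 mm wide, 10 mm thick, 0.2 kg), hinged at its rear. 0 = flush and latched, positive = front edge raised, -0.06 = pressed to its buffer stop (front edge 9 mm below flush), 1.9 = open stop. Once the catch lets go a spring lifts it to about 0.54 and no further. Left beyond 1.4 it stays put; left lower it sinks back to ajar.
- wide_press (a point): Point on the wide lid's top face, midway across, 17 mm behind its front edge, over the catch, 135 mm from the hinge line; moves with the lid. Pressing here takes about 5 N; the catch lets go some 4 mm below flush (-0.027 rad). As the finger goes away the lid springs ajar within 0.5 s, front edge about 77 mm up. The catch does not engage again.
- wide_edge (a point): Middle of the wide lid's lower front edge, 152 mm in front of the hinge line, 10 mm below the top face; moves with the lid. A steel striker 30 mm wide hangs under the lid 17 mm behind it, down to 32 mm below the top face: push the lid up 30 mm or more to one side of the middle. Pushing here takes 1 to 3 N.
- wide_hinge (a point): Middle of the wide lid's hinge line, level with the lid's top face 105 mm above the worktop; the hinge axis is the box's y axis. Fixed to the box.
- narrow_lid (a joint): Angle of the narrow lid (150 mm deep, 76 mm wide), with the same kind of catch and hinge. 0 = shut. Leave it shut.
- narrow_press (a point): Point on the top face of the narrow lid, midway across and 17 mm behind its front edge. Not to be pressed.
- cup_rack: Loose wooden rack with four slots, 82 x 294 x 56 mm, long side about front to back, at the left or the right end of the work area. Origin at the centre of its underside. Bystander.
- cup1: White plastic feeding cup, 57 mm across, 47 mm high, standing in the rack. Origin at the centre of its underside. Bystander.
- cup2: White plastic feeding cup, 57 mm across, 47 mm high, standing in the rack. Origin at the centre of its underside. Bystander.
- cup3: White plastic feeding cup, 57 mm across, 47 mm high, standing in the rack. Origin at the centre of its underside. Bystander.
- cup4: White plastic feeding cup, 57 mm across, 47 mm high, standing in the rack. Origin at the centre of its underside. Bystander.
- hide: Sandstone-coloured resin hide (a layered rock cave), about 128 x 150 x 74 mm, opposite the rack. Origin at the centre of its underside. Bystander.
- tongs: Stainless feeding tweezers, 225 mm long, 26 mm wide, 12 mm high, lying across on the worktop in front of the wide lid, about 50 mm from the box. Origin near the middle of their length on the worktop. Bystander.
- shaker: Supplement jar, 52 mm across and 85 mm high, standing close in front of the narrow lid's half of the box. Origin at the centre of its underside. Bystander.
- dish: Resin water dish, 110 mm across, 28 mm high, left of the robot. Origin at the centre of its underside. Bystander.
- hygrometer: Round dial hygrometer lying on the worktop, 64 mm across, 24 mm high, right of the robot. Origin at the centre of its underside. Bystander.

How it is judged:
On the way, in this order (a step that is already met when the one before it is completed fails the run):
1. the wide lid is pressed below flush, past the point where its catch lets go (value of joint wide_lid below -0.022 rad).
2. the lid has sprung ajar by itself, with the fingers touching nothing (value of joint wide_lid between 0.35 and 0.75 rad and contact force between the fingers and anything else below 0.3 N), for 0.2 s.
3. the lid is pushed up to stand open (value of joint wide_lid above 1.4 rad), for 0.1 s.
At the end, for the whole second after the job is handed in: The wide lid stands open by itself at 1.4 rad (80 degrees) or more and is at rest; the narrow lid is shut (within 0.05 rad); rack, cups, hide, tweezers, jar, dish and hygrometer are within 30 mm of where they stood (value of joint wide_lid above 1.4 rad and velocity of joint wide_lid between -0.05 and 0.05 rad/s and value of joint narrow_lid between -0.02 and 0.05 rad and distance of each of cup_rack, cup1, cup2, cup3, cup4, hide, tongs, shaker, dish, hygrometer from where it was at the start of the episode below 0.03 m); the robot touches nothing.
It fails at once if the narrow lid is pressed in or sprung open (not (value of joint narrow_lid between -0.02 and 0.05 rad)).
It fails at once if something is gripped or pressed hard (fingers push on anything with more than 35 N) (contact force between the fingers and anything else above 35 N).
It fails at once if a bystander is lifted, carried or knocked more than 30 mm from its place (not (distance of each of cup_rack, cup1, cup2, cup3, cup4, hide, tongs, shaker, dish, hygrometer from where it was at the start of the episode below 0.03 m)).
It also fails if it takes over 45 s, if anything falls off the work surface, if the arm or the gripper's body presses on something with over 40 N, if the wrist force passes 120 N, or if a joint passes its speed limit or range.

## Working session

There is one attempt and no reset: what is moved stays moved. The work goes in short steps, Python scripts to look and compute and a tool call to move; the robot and the scene stay as the last step left them, time stands still between calls to the robot, and variables do not carry over. Pictures are saved under pics/ and viewed, at most 10 in all, crops included, and the job is handed in when it is done.

Besides the shell and the picture viewer there is one more tool, called as name(argument=value, ...), one argument or row to a line, values as JSON. carry_out: Moves the arm, as the interface text tells. Its arguments: {"type":"object","properties":{"commands":{"type":"array"},"squeeze":{"type":"number"}},"required":["commands"]}

```bash
mkdir -p pics; cat > h.py <<'E'
import numpy as np, cv2
from bench import state, camera, finish_job, grip_point_offset
from scipy.spatial.transform import Rotation as Ro
def pts(c):
    f=240/np.tan(np.radians(c["fovy"])/2); v,u=np.mgrid[:480,:640]; d=c["depth"]
    P=np.stack([(u-c["cx"])/f*d,(v-c["cy"])/f*d,d],-1)
    W=(P-np.array(c["t"]))@np.array(c["R"]); W[d==0]=np.nan; return W
E
python3 - <<'E'
from h import *
for n in("top","scene"):
    c=camera(n); cv2.imwrite(f"pics/{n}0.png",c["image"]); np.savez(f"{n}0.npz",W=pts(c),im=c["image"]); print(n,c["fovy"],c["R"],c["t"])
s=state(); print(s["clock"],s["position"],s["ee_rot"],s["force"],s["opening"])
E
```

```text
top 54.83454007576268 [[-0.01719014 -0.99980826 -0.00937724]
 [-0.99214976  0.01821885 -0.12372113]
 [ 0.12386825  0.00717684 -0.99227272]] [0.02081376 0.48966973 1.09026017]
scene 52.01378381040644 [[ 0.60940043  0.79280341 -0.00968865]
 [ 0.6788669  -0.52805633 -0.51019237]
 [-0.4095984   0.30433414 -0.86000574]] [-0.29571348 -0.26552829  1.42150303]
0.1 [ 0.13378422 -0.53326694  0.23063555] [-3.11669542e+00 -3.84925364e-01  1.76275605e-04] [0.78266271 0.86428802 0.22434205] 0.9984978057082957
```

View pics/top0.png

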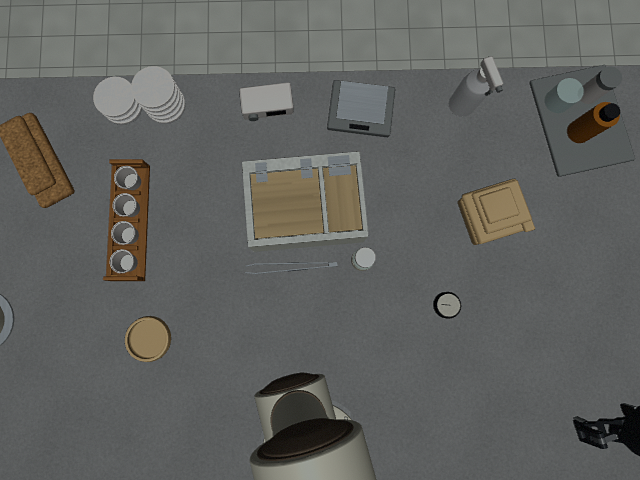

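View pics/scene0.png

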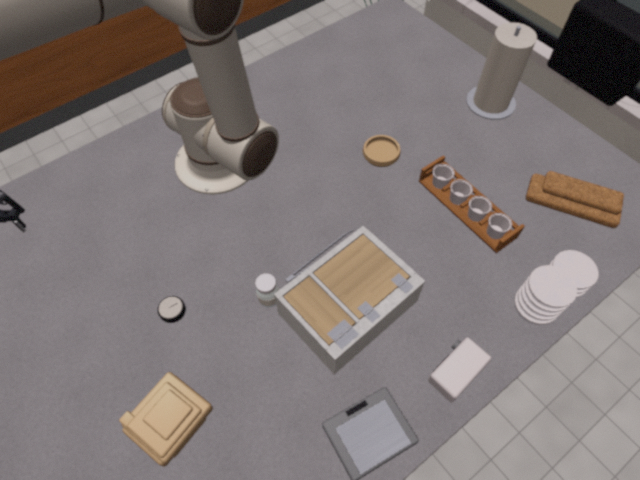

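The top view shows the wide lid at about (249–325, 167–238), the narrow lid at (328–362), the jar at (364,258) and the tweezers at about (247–337, 266). Next I measure the box.

```bash
python3 - <<'E'
from h import *
z=np.load("top0.npz"); W=z["W"]; im=z["im"]
h=cv2.cvtColor(im,cv2.COLOR_BGR2HSV)
reg=np.zeros((480,640),bool); reg[145:252,235:375]=1
top=reg&(W[...,2]>.095)&(W[...,2]<.12)
print("z",np.median(W[top][:,2]))
r=cv2.minAreaRect((W[top][:,:2]*1000).astype(np.float32)); print("box",r, cv2.boxPoints(r).round(0).tolist())
m=(top&(h[...,1]>60)&(h[...,0]<30)).astype(np.uint8)
n,l,st,ce=cv2.connectedComponentsWithStats(m)
for i in range(1,n):
    if st[i,4]>300:
        P=(W[l==i][:,:2]*1000).astype(np.float32); r=cv2.minAreaRect(P); print(st[i],r,cv2.boxPoints(r).round(0).tolist())
for nm,(a,b,c,d) in dict(tongs=(258,276,240,340),jar=(243,275,350,380),).items():
    w=W[a:b,c:d].reshape(-1,3); w=w[(w[:,2]>.006)&(w[:,0]<.43)]; print(nm,len(w),np.nanmin(w,0).round(3),np.nanmax(w,0).round(3))
E
```

```text
z 0.10576104646538334
box ((585.5635986328125, 9.330093383789062), (200.88758850097656, 273.7325744628906), 4.095788955688477) [[476.0, 139.0], [495.0, -134.0], [696.0, -120.0], [676.0, 153.0]]
[ 323  165   39   67 1935] ((584.5875244140625, -78.75213623046875), (150.98406982421875, 77.53547668457031), 3.956156015396118) [[507.0, -45.0], [512.0, -123.0], [663.0, -112.0], [657.0, -35.0]]
[ 250  169   73   70 4161] ((575.4718017578125, 49.87158203125), (151.03280639648438, 155.578125), 3.950634241104126) [[495.0, 122.0], [505.0, -33.0], [656.0, -23.0], [645.0, 133.0]]
tongs 67 [ 0.419 -0.068  0.006] [0.43  0.17  0.016]
jar 55 [ 0.421 -0.14   0.007] [ 0.43  -0.103  0.09 ]
```

```bash
cat >> h.py <<'E'
yaw=np.radians(4.0); X=np.array([np.cos(yaw),np.sin(yaw),0]); Y=np.array([-np.sin(yaw),np.cos(yaw),0])
H=np.array([.652,.055,.105])
def R_tool(tilt): # tilt deg: 0 = down, 90 = pointing along box +x
    t=np.radians(tilt); z=np.sin(t)*X-np.cos(t)*np.array([0,0,1]); y=-Y
    return Ro.from_matrix(np.stack([np.cross(y,z),y,z],1))
def lid(th,lx,off,dy): # point on lid: lx in front of hinge, off below top, dy along box y
    c,s=np.cos(th),np.sin(th); return H+(-lx*c-off*s)*X+dy*Y+np.array([0,0,lx*s-off*c])
def go(p,tilt):
    s=state(); R=Ro.from_rotvec(s["ee_rot"])
    print("clk",s["clock"],"pos",s["position"].round(4),"F",np.round(s["force"],2),"cm",(R.inv().apply(np.array(p)-s["position"])*100).round(2),"rot",np.degrees((R.inv()*R_tool(tilt)).as_rotvec()).round(2))
E
python3 - <<'E'
from h import *
p=lid(0,135,0,0) if 0 else lid(0,.135,0,0); print(p); go(p+[0,0,.1],0)
E
```

```text
[0.51732885 0.04558288 0.105     ]
clk 0.1 pos [ 0.1338 -0.5333  0.2306] F [0.78 0.86 0.22] cm [ 51.29 -46.81   2.62] rot [-0.07  0.   10.08]
```

carry_out(
  commands=[
    {"claw": 0, "translation": [4.5, -4.1, 0], "rot": [0, 0, 2]},
    {"claw": 0, "translation": [9, -8.2, 0], "rot": [0, 0, 4]},
    {"claw": 0, "translation": [13.5, -12.3, 0], "rot": [0, 0, 6]},
    {"claw": 0, "translation": [18, -16.4, 0], "rot": [0, 0, 8]},
    {"claw": 0, "translation": [22.5, -20.5, 0], "rot": [0, 0, 10]},
  ],
  squeeze=20,
)

```text
clock: 0.72
position: [0.3028, -0.2781, 0.2311]
ee_rot: [3.14, 0.109, 0.0]
force: [0.5, -0.4, 0.1]
opening: -0.002
grasp_force: 0.0
```

```bash
python3 -c "
from h import *
go(lid(0,.135,0,0)+[0,0,.1],0)"
```

```text
clk 0.725 pos [ 0.3028 -0.2781  0.2311] F [ 0.46 -0.38  0.11] cm [ 23.66 -30.8    2.61] rot [ 0.   -0.01 -0.01]
```

carry_out(
  commands=[
    {"claw": 0, "translation": [3.6, -4.7, 0], "rot": [0, 0, 0]},
    {"claw": 0, "translation": [7.2, -9.4, 0], "rot": [0, 0, 0]},
    {"claw": 0, "translation": [10.8, -14.1, 0], "rot": [0, 0, 0]},
    {"claw": 0, "translation": [14.4, -18.8, 0], "rot": [0, 0, 0]},
    {"claw": 0, "translation": [18, -23.5, 0], "rot": [0, 0, 0]},
  ],
)

```text
clock: 1.35
position: [0.4657, -0.0307, 0.2312]
ee_rot: [3.139, 0.112, 0.0]
force: [1.2, -0.8, 0.5]
opening: 0.002
grasp_force: 0.0
```

carry_out(
  commands=[
    {"claw": 0, "translation": [2.8, -3.7, 0.5], "rot": [0, 0, 0]},
    {"claw": 0, "translation": [5.6, -7.3, 1], "rot": [0, 0, 0]},
    {"claw": 0, "translation": [5.6, -7.3, 3], "rot": [0, 0, 0]},
    {"claw": 0, "translation": [5.6, -7.3, 5], "rot": [0, 0, 0]},
    {"claw": 0, "translation": [5.6, -7.3, 5], "rot": [0, 0, 0]},
  ],
)

```text
clock: 1.98
position: [0.5151, 0.0403, 0.1796]
ee_rot: [-3.136, -0.121, 0.005]
force: [-0.8, 0.4, -0.6]
opening: -0.002
grasp_force: 0.0
```

```bash
python3 -c "
from h import *
go(lid(0,.135,0,0),0)
cv2.imwrite('pics/w1.png',camera('wrist')['image'])
cv2.imwrite('pics/s1.png',camera('scene')['image'])"
```

```text
clk 1.975 pos [0.5151 0.0403 0.1796] F [-0.8   0.41 -0.59] cm [ 0.29 -0.49  7.46] rot [-0.17  0.19  0.43]
```

View pics/w1.png

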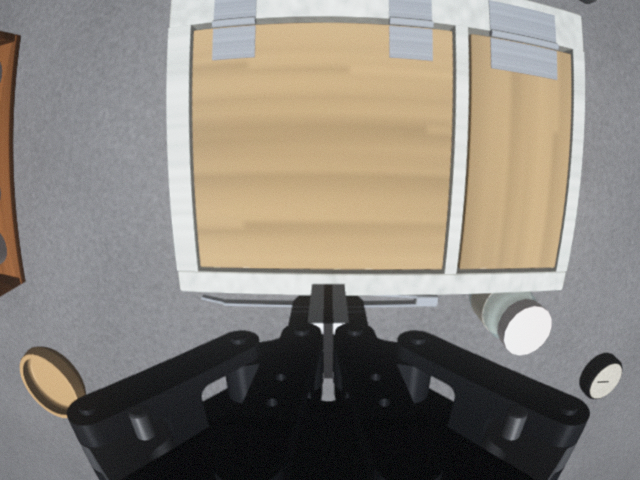

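The wrist view shows the box squarely below and the shut fingers centred over the wide lid (tips near pixel (328,285), nearer the camera than the lid). I descend onto the press point.

carry_out(
  commands=[
    {"claw": 0, "translation": [0.3, -0.5, 2], "rot": [0, 0, 0]},
    {"claw": 0, "translation": [0.3, -0.5, 4.5], "rot": [0, 0, 0]},
    {"claw": 0, "translation": [0.3, -0.5, 6.3], "rot": [0, 0, 0]},
    {"claw": 0, "translation": [0.3, -0.5, 6.9], "rot": [0, 0, 0]},
    {"claw": 0, "translation": [0.3, -0.5, 6.9], "rot": [0, 0, 0]},
  ],
)

```text
clock: 2.7
position: [0.5188, 0.0429, 0.1127]
ee_rot: [-3.134, -0.127, -0.0]
force: [0.6, -0.1, -0.2]
opening: -0.001
grasp_force: 0.0
```

```bash
python3 -c "
from h import *
go(lid(0,.135,0,0),0)"
```

```text
clk 2.7 pos [0.5188 0.0429 0.1127] F [ 0.61 -0.14 -0.24] cm [-0.13 -0.27  0.77] rot [-0.28 -0.01  0.63]
```

carry_out(
  commands=[
    {"claw": 0, "translation": [0, -0.2, 0.5], "rot": [0, 0, 0]},
    {"claw": 0, "translation": [0, -0.2, 0.8], "rot": [0, 0, 0]},
    {"claw": 0, "translation": [0, -0.2, 1.0], "rot": [0, 0, 0]},
    {"claw": 0, "translation": [0, -0.2, 1.15], "rot": [0, 0, 0]},
    {"claw": 0, "translation": [0, -0.2, 1.25], "rot": [0, 0, 0]},
  ],
)

```text
clock: 3.32
position: [0.519, 0.044, 0.1001]
ee_rot: [-3.133, -0.129, -0.001]
force: [0.6, 0.5, 4.6]
opening: -0.003
grasp_force: 2.5
```

carry_out(
  commands=[
    {"claw": 0, "translation": [0, 0, 0.1], "rot": [0, 0, 0]},
    {"claw": 0, "translation": [0, 0, 0.17], "rot": [0, 0, 0]},
    {"claw": 0, "translation": [0, 0, 0.17], "rot": [0, 0, 0]},
  ],
)

```text
clock: 3.7
position: [0.5189, 0.044, 0.0981]
ee_rot: [-3.133, -0.129, -0.0]
force: [1.6, 1.6, 3.9]
opening: 0.003
grasp_force: 1.8
```

carry_out(
  commands=[
    {"claw": 0, "translation": [0, 0, -3], "rot": [0, 0, 0]},
    {"claw": 0, "translation": [-2, 0, -8], "rot": [0, 0, 0]},
    {"claw": 0, "translation": [-5, 0, -12], "rot": [0, 0, 0]},
    {"claw": 0, "translation": [-9, 0, -15], "rot": [0, 0, 0]},
    {"claw": 0, "translation": [-12, 0, -15], "rot": [0, 0, 0]},
  ],
)

```text
clock: 4.32
position: [0.3981, 0.0332, 0.2499]
ee_rot: [-3.133, -0.129, -0.003]
force: [-0.5, -1.1, -0.2]
opening: -0.002
grasp_force: 0.0
```

carry_out(
  commands=[
    {"claw": 0, "translation": [-2, 0, 0], "rot": [0, 0, 0]},
    {"claw": 0, "translation": [-2, 0, 0], "rot": [0, 0, 0]},
    {"claw": 0, "translation": [-2, 0, 0], "rot": [0, 0, 0]},
    {"claw": 0, "translation": [-2, 0, 0], "rot": [0, 0, 0]},
  ],
)

```text
clock: 4.82
position: [0.3797, 0.0316, 0.2476]
ee_rot: [-3.133, -0.129, 0.002]
force: [0.2, -0.2, -0.7]
opening: -0.0
grasp_force: 0.0
```

```bash
python3 - <<'E'
from h import *
c=camera("scene"); cv2.imwrite("pics/s2.png",c["image"])
go(lid(.54,.152,.01,.045),45)
print(lid(.54,.152,.01,.045))
# measured lid edge from top view
c=camera("top"); W=pts(c); h=cv2.cvtColor(c["image"],cv2.COLOR_BGR2HSV)
m=(h[...,1]>60)&(h[...,0]<30); m[:140]=0;m[252:]=0;m[:,:240]=0;m[:,370:]=0
P=W[m&(W[...,2]>.12)&(W[...,2]<.21)]
if len(P):
    L=(P-H); a=-L@X; print(len(P),"top edge z",np.percentile(P[:,2],99),"x",np.percentile(P[:,0],1),"angle",np.arctan2(np.median(L[:,2]),np.median(a)), "y",np.percentile(L@Y,[1,99]))
E
```

```text
clk 4.875 pos [0.3796 0.0316 0.2476] F [ 0.59 -0.74  0.26] cm [13.85 -4.72  7.32] rot [-0.59 45.06  0.55]
[0.51367798 0.09043747 0.17457158]
3069 top edge z 0.18200736793315786 x 0.5150220473345775 angle 0.5315263695475794 y [-0.07566996  0.07535163]
```

View pics/s2.png

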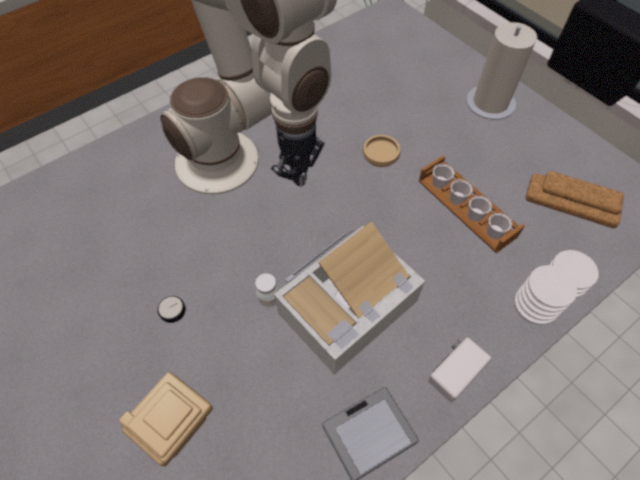

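The lid is ajar at 0.53 rad, with its front edge near pixel (345,255). Now I tilt the tool 45° forward and stage in front of and below the edge.

carry_out(
  commands=[
    {"claw": 0, "translation": [1, -2, 1], "rot": [0, 9, 0]},
    {"claw": 0, "translation": [2, -4, 3], "rot": [0, 18, 0]},
    {"claw": 0, "translation": [4, -4.9, 5], "rot": [0, 27, 0]},
    {"claw": 0, "translation": [6, -4.9, 7.5], "rot": [0, 36, 0]},
    {"claw": 0, "translation": [7.5, -4.9, 9.5], "rot": [0, 45, 0]},
  ],
)

```text
clock: 5.55
position: [0.4935, 0.0615, 0.1516]
ee_rot: [-2.879, -0.181, -1.132]
force: [0.8, -0.1, -0.1]
opening: 0.001
grasp_force: 0.0
```

carry_out(
  commands=[
    {"claw": 0, "translation": [0, 0, 0], "rot": [0, 0, 0]},
    {"claw": 0, "translation": [0, 0, 0], "rot": [0, 0, 0]},
  ],
)

```text
clock: 5.8
position: [0.493, 0.0615, 0.156]
ee_rot: [-2.879, -0.181, -1.132]
force: [0.1, 0.3, 0.2]
opening: -0.001
grasp_force: 0.0
```

```bash
python3 - <<'E'
from h import *
print(state()["joints"].round(2), R_tool(45).inv().apply([X,[0,0,1.]]).round(2))
for th,d in((.53,.02),(.53,.02),(.8,.02),(1.1,.02),(1.4,.02),(1.55,.02)):
    p=lid(th,.152-d,.01,.045); print(th,p.round(3)); go(p,45)
E
```

```text
[ 0.13 -0.85 -0.85  0.81 -0.    3.14] [[ 0.71  0.    0.71]
 [ 0.71  0.   -0.71]]
0.53 [0.53  0.092 0.163]
clk 5.8 pos [0.493  0.0615 0.156 ] F [0.13 0.31 0.21] cm [ 3.46 -2.52  2.25] rot [-2.07  2.08  2.36]
0.53 [0.53  0.092 0.163]
clk 5.8 pos [0.493  0.0615 0.156 ] F [0.13 0.31 0.21] cm [ 3.46 -2.52  2.25] rot [-2.07  2.08  2.36]
0.8 [0.55  0.093 0.193]
clk 5.8 pos [0.493  0.0615 0.156 ] F [0.13 0.31 0.21] cm [ 6.93 -2.41  1.43] rot [-2.07  2.08  2.36]
1.1 [0.58  0.095 0.218]
clk 5.8 pos [0.493  0.0615 0.156 ] F [0.13 0.31 0.21] cm [10.88 -2.23  1.63] rot [-2.07  2.08  2.36]
1.4 [0.617 0.098 0.233]
clk 5.8 pos [0.493  0.0615 0.156 ] F [0.13 0.31 0.21] cm [14.58 -2.03  2.99] rot [-2.07  2.08  2.36]
1.55 [0.636 0.099 0.237]
clk 5.8 pos [0.493  0.0615 0.156 ] F [0.13 0.31 0.21] cm [16.24 -1.92  4.08] rot [-2.07  2.08  2.36]
```

carry_out(
  commands=[
    {"claw": 0, "translation": [-0.5, -0.8, 0.5], "rot": [2, -2, -2]},
    {"claw": 0, "translation": [-0.7, -1.6, 0.7], "rot": [4, -4, -4]},
    {"claw": 0, "translation": [-0.7, -2.8, 0.7], "rot": [5, -6, -5]},
    {"claw": 0, "translation": [-0.7, -2.8, 0.7], "rot": [5, -6, -5]},
  ],
)

```text
clock: 6.3
position: [0.4902, 0.0895, 0.1478]
ee_rot: [-2.878, -0.354, -0.963]
force: [1.0, 0.2, -0.4]
opening: 0.003
grasp_force: 0.0
```

```bash
cat >> h.py <<'E'
def rep():
    s=state(); R=Ro.from_rotvec(s["ee_rot"]); d=s["position"]-H
    print("clk",s["clock"],"j",s["joints"].round(2),"pos",s["position"].round(4),"F",np.round(s["force"],2),"box",[(d@a).round(4) for a in(X,Y)],"toolz",R.as_matrix()[:,2].round(2))
    print("box axes in tool:",R.inv().apply([X,Y,[0,0,1.]]).round(2).tolist())
E
python3 -c "
from h import *
rep(); cv2.imwrite('pics/s3.png',camera('scene')['image'][150:350,200:460])"
```

```text
clk 6.3 j [ 0.14 -0.73 -0.76  0.89  0.07  3.06] pos [0.4902 0.0895 0.1478] F [ 1.02  0.23 -0.36] box [np.float64(-0.159), np.float64(0.0457)] toolz [ 0.58  0.15 -0.8 ]
box axes in tool: [[0.79, 0.18, 0.59], [0.14, -0.98, 0.11], [0.6, -0.01, -0.8]]
```

View pics/s3.png

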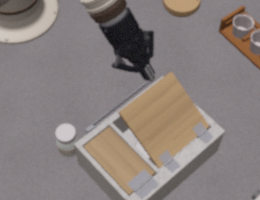

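The fingers are in front of and below the edge, 46 mm to the left of its middle, clear of everything. I push up and back along the arc.

carry_out(
  commands=[
    {"claw": 0, "translation": [2.5, 0.4, 0.6], "rot": [0, 0, 0]},
    {"claw": 0, "translation": [5.1, 0.9, 1.2], "rot": [0, 0, 0]},
    {"claw": 0, "translation": [7.0, 1.1, 0.8], "rot": [0, 0, 0]},
    {"claw": 0, "translation": [8.8, 1.3, 0.3], "rot": [0, 0, 0]},
    {"claw": 0, "translation": [8.8, 1.3, 0.3], "rot": [0, 0, 0]},
  ],
)

```text
clock: 6.98
position: [0.5632, 0.0936, 0.1974]
ee_rot: [-2.878, -0.353, -0.964]
force: [-0.8, -0.4, -0.2]
opening: -0.001
grasp_force: 0.2
```

```bash
python3 -c "
from h import *
rep(); cv2.imwrite('pics/s4.png',camera('scene')['image'][150:350,200:460])"
```

```text
clk 6.975 j [ 0.12 -0.51 -0.56  0.89  0.08  3.05] pos [0.5632 0.0936 0.1974] F [-0.78 -0.4  -0.2 ] box [np.float64(-0.0859), np.float64(0.0447)] toolz [ 0.58  0.15 -0.8 ]
box axes in tool: [[0.79, 0.18, 0.59], [0.14, -0.98, 0.11], [0.6, -0.01, -0.8]]
```

View pics/s4.png

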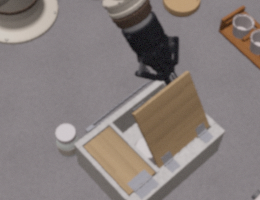

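The lid is at about 1 rad, with the finger under the edge at about (172,78) in the crop. I continue.

carry_out(
  commands=[
    {"claw": 0, "translation": [1.6, 0.2, 0], "rot": [0, 0, 0]},
    {"claw": 0, "translation": [3.2, 0.5, 0], "rot": [0, 0, 0]},
    {"claw": 0, "translation": [4.7, 0.8, 0.4], "rot": [0, 0, 0]},
    {"claw": 0, "translation": [6.1, 1.0, 0.8], "rot": [0, 0, 0]},
    {"claw": 0, "translation": [7.8, 1.3, 1.7], "rot": [0, 0, 0]},
  ],
)

```text
clock: 7.65
position: [0.6362, 0.0986, 0.229]
ee_rot: [-2.879, -0.354, -0.961]
force: [-1.2, -0.2, -0.6]
opening: -0.002
grasp_force: 0.5
```

carry_out(
  commands=[
    {"claw": 0, "translation": [0, 0, 0], "rot": [0, 0, 0]},
    {"claw": 0, "translation": [0, 0, 0], "rot": [0, 0, 0]},
  ],
)

```text
clock: 7.9
position: [0.6357, 0.0987, 0.2287]
ee_rot: [-2.879, -0.354, -0.96]
force: [0.1, -0.8, 0.8]
opening: 0.001
grasp_force: 0.0
```

```bash
cat > ang.py <<'E'
from h import *
rep(); c=camera("scene"); cv2.imwrite("pics/%s.png"%int(state()["clock"]*100),c["image"][150:350,200:460]); W=pts(c)
hs=cv2.cvtColor(c["image"],cv2.COLOR_BGR2HSV); L=W-H; x,y,z=L@X,L@Y,L[...,2]
m=(hs[...,1]>60)&(hs[...,0]<30)&(np.abs(y)<.08)&(z>.03)&(z<.17)&(np.abs(x)<.12)
p=np.polyfit(z[m],x[m],1); print(m.sum(),"zmax",z[m].max(),"angle",np.pi/2+np.arctan(p[0]))
E
python3 ang.py; ls pics
```

```text
clk 7.9 j [ 0.12 -0.32 -0.37  0.89  0.09  3.04] pos [0.6357 0.0987 0.2287] F [ 0.15 -0.85  0.77] box [np.float64(-0.0132), np.float64(0.0447)] toolz [ 0.58  0.15 -0.8 ]
box axes in tool: [[0.79, 0.18, 0.59], [0.14, -0.98, 0.11], [0.6, -0.01, -0.8]]
1381 zmax 0.15751547728286597 angle 1.5861559028332883
795.png
s1.png
s2.png
s3.png
s4.png
scene0.png
top0.png
w1.png
```

The lid is at 1.59 rad. I back off.

carry_out(
  commands=[
    {"claw": 0, "translation": [-1.6, -0.4, -1.2], "rot": [0, 0, 0]},
    {"claw": 0, "translation": [-4, -0.9, -3], "rot": [0, 0, 0]},
    {"claw": 0, "translation": [-6, -1.3, -5], "rot": [0, 0, 0]},
    {"claw": 0, "translation": [-6, -1.6, -7], "rot": [0, 0, 0]},
    {"claw": 0, "translation": [-6, -1.6, -7], "rot": [0, 0, 0]},
  ],
)

```text
clock: 8.57
position: [0.5448, 0.0921, 0.2511]
ee_rot: [-2.877, -0.354, -0.967]
force: [0.7, 0.7, 0.5]
opening: -0.001
grasp_force: 0.0
```

carry_out(
  commands=[
    {"claw": 0, "translation": [0, 0, 0], "rot": [0, 0, 0]},
    {"claw": 0, "translation": [0, 0, 0], "rot": [0, 0, 0]},
    {"claw": 0, "translation": [0, 0, 0], "rot": [0, 0, 0]},
  ],
)

```text
clock: 8.95
position: [0.5451, 0.092, 0.2481]
ee_rot: [-2.879, -0.354, -0.959]
force: [-0.5, 1.0, 0.3]
opening: -0.0
grasp_force: 0.0
```

```bash
python3 ang.py; python3 -c "
from h import *
cv2.imwrite('pics/end.png',camera('scene')['image'])"
```

```text
clk 8.95 j [ 0.13 -0.55 -0.48  1.    0.08  3.05] pos [0.5451 0.092  0.2481] F [-0.55  0.99  0.26] box [np.float64(-0.104), np.float64(0.0444)] toolz [ 0.58  0.15 -0.8 ]
box axes in tool: [[0.79, 0.18, 0.59], [0.14, -0.98, 0.11], [0.6, -0.01, -0.8]]
1385 zmax 0.15621917883973702 angle 1.5871071990227705
```

View pics/end.png

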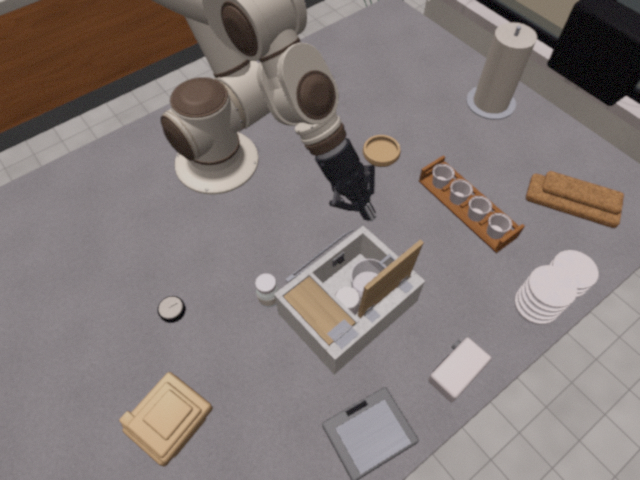

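The wide lid stands upright by itself near pixel (390,275) at 1.59 rad. The narrow lid is shut, the bystanders are in place and the fingers are clear at (370,212).

```bash
python3 -c "
from bench import finish_job
print(finish_job())"
```

```text
the job is handed in; nothing more can be done
None
```

The wide lid was pressed, sprang ajar to about 0.53 rad and was pushed open; it now stands by itself at about 1.59 rad, the narrow lid is shut, nothing else has visibly moved, and the job was handed in at about 9 s on the robot's clock (no verdict was returned).

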